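# Find the rattling control box and hold it to the inspection camera

### The arm

A 6-joint arm with a two-finger parallel gripper is mounted at the origin on the work surface. World frame = base frame: x ahead of the robot, y to its left, z up, the work surface at z = 0. Lengths are in m, angles in degrees, forces in N, time in s.
With the tool pointing down it reaches from about 0.3 to 0.75 m from the base axis. Payload 8.5 kg.
Tool frame: the origin (TCP) lies at the very end of the fingers, on their centre line; the grasp point (between the pads) lies 19 mm behind it; z points along the fingers, y is the line along which they close (so a half turn about z gives the same grasp; the last joint's range is limited). The gripper opens to 85 mm and grips with 20 to 120 N. Pads are 22 mm wide; open, the fingers measure 114 mm over their backs; the gripper's body (76 mm by 85 mm) begins 54 mm behind the grasp point. The pads swing forward as they close: fully open they stand 13 mm farther back than shut.
Start: joints at [58.883, 21.807, 74.336, -0, 83.858, -12.336], TCP at [0.177, 0.521, 0.231] pointing down, gripper open.
Joint ranges: [-178.18, 178.18], [-50.72, 133.34], [12.68, 142.11], [-81.47, 261.47], [9.98, 163.14], [-165.26, 165.26]. Speed limits (degrees/s): [136.94, 136.94, 180, 180, 180, 180].

### API

Orientations are given as a 3x3 rotation matrix whose columns are the frame's x, y, z axes.
In Python, from rig import env, imaging gives the robot as it stands. The module is installed in compiled form; this text tells all that it offers.
- The arm moves only by the tool arm_command, never from a script. Its arguments are lists of equal length, an entry for each row: "turn": the turn, a rotation vector about the tool's x, y, z in units of 5 degrees (1.0 is 5 degrees), a list of three; "xyz": the shift along the tool's x, y, z in units of 50 mm (1.0 is 50 mm), a list of three; "claw": the finger opening in mm, from 0 to 85.4. A call has 1 to 12 rows; each row shifts and turns the commanded pose from where the row before left it, along the tool's axes as they then stand; what a row does not reach is not made up. A row lasts 1/10 s, in which the tool goes at most 50 mm and 8.59 degrees, less where a joint would pass 70% of its speed; a pose out of reach is approached as far as the arm can. A call is refused whole if a number of a shift passes 1 or a number of a turn 1, either way. A call with a gripper value outside its range is refused whole. The fingers move at their own pace and stop on an object; "squeeze" is the grip in N (left out, the last holds). Time passes only in rows, so rows that do not move let the fingers close. It gives the time, the measured TCP pose, the force, the opening and the grip force at its end, in the units of the state.
- env.observe(): the state, without advancing time (a new reading comes with each control period).
- imaging.get_image(name): name is "side" or "top"; returns (picture, depth): 384x512x3 uint8, blue, green, red; 384x512 float32, m along the optical axis (not along the pixel's ray), 0 where there is no reading.
- imaging.camera_info(name): a dict with "camera_matrix" (3x3 intrinsics, pixels), "k1" (the pictures are not rectified: a ray, as slopes to the right and down, at radius r is drawn at 1 + k1 r^2 times it, then the intrinsics apply), "rvec" (rotation vector, rad) and "tvec" (3), from world to camera coordinates, as OpenCV has them. Camera axes: x right, y down, z forward; pixel columns grow to the right and rows downward; lengths in m; the calibration is good to about 2 mm. A picture is of the moment at which its call begins. camera_info takes no time and is no camera call.
- env.close_job(): hands the job in; it is judged then, once.
The state is a dict: "time_s": time; "q": joint angles; "qvel": joint speeds; "joint_efforts": joint torques, N m; "position": TCP position; "tool_rot": TCP orientation; "ft_force": force on the tool from outside, world axes, zero at the start; "wrist_torque": the same for the moment, N m; "grip_width": finger opening in m; "gripper_force": force on a finger pad.
Only numpy, scipy, OpenCV 4.12 (cv2) and the standard library are available. Lean on these libraries where they do the work, as an engineer would, in place of code of your own. Each camera call takes 0.05 s, during which the arm holds its last target. There are 200 camera calls.

### The job

One of the three sealed control boxes has a steel part loose inside it; in the other two the contents are clamped tight. Pick the boxes up one at a time and shake or rock them end to end until you know which one rattles, set each sound one gently back upright where it stood, and never show a sound one to the camera. Finish while still holding the rattling box up in front of the inspection camera, level, still and centred on the lens, its connector end squarely facing the lens and about a hand's breadth (100 mm) from it; don't touch the camera or disturb the other things on the bench.

Things in the scene. Friction and masses are not known exactly. Their poses are not given: they have to be found in the camera images.
- box_a_center (a point): sealed control box, one of three alike: aluminium, 120 mm long (its x), 60 mm wide (its y), 52 mm high (its z), lid screwed shut, 0.3 to 0.6 kg, standing upright. A round dark connector, 22 mm across, stands 12 mm out of its +x end. This point is the box's centre, 26 mm above its underside, with the box's axes
- box_b_center (a point): second control box, just like box_a; its centre, box's axes. Neither looks nor weight tell which box rattles, and it differs from run to run. The loose part is a smooth 200 g steel slug that starts near the middle of its box and can slide 39 mm from there to either end; sideways it has 9 mm either way
- box_c_center (a point): third control box, just like box_a; its centre, box's axes. The loose slug starts to slide when its box is tilted about 10 degrees and stays at that end when the box is levelled, so that box's balance shifts by about 0.15 N m from end to end; a sound box's balance hardly changes
- box_a_front (a point): tip of this box's connector end, 72 mm along the box's x from its centre, at the height of the centre; same axes
- box_b_front (a point): tip of this box's connector end, 72 mm along the box's x from its centre, at the height of the centre; same axes
- box_c_front (a point): tip of this box's connector end, 72 mm along the box's x from its centre, at the height of the centre; same axes
- lens (a point): centre of the inspection camera's front glass; the lens, 40 mm across, looks level along this point's -x, towards the robot's side (y left, z up). The camera is clamped to a slotted post, 30 mm square and 244 mm tall, 89 mm behind the glass, on a base plate bolted down at the far side of the bench; the lens stands 150 to 200 mm above the bench
- screwdriver: bystander: screwdriver, 170 mm long, lying with its handle to its -x; origin at the centre of its underside as it lies
- hexkey: bystander: L-shaped hex key of 8 mm bar, 115 mm long along its x, lying flat; origin at the centre of its underside as it lies
- offcut: bystander: offcut of aluminium slotted profile, 40 x 40 mm, 120 mm long along its x, lying; origin at the centre of its underside as it lies
- bracket: bystander: small aluminium angle bracket, 40 x 36 mm, 40 mm high; origin at the centre of its underside
- tape: bystander: paper tape roll, 84 mm across, 24 mm high, lying flat; origin at the centre of its underside as it lies
- spanner: bystander: steel spanner, 160 mm long along its x, lying flat; origin at the centre of its underside as it lies
- mug: bystander: white mug, 80 mm across, 92 mm high; origin at the centre of its underside
Things that resemble listed ones, but are neither listed nor needed, are in the scene too. What is shaped like the part that bears box_a_center but orange is not meant. Leave any blue look-alike of the part that bears box_c_center alone.

How it is judged (in metres and radians):
On the way:
1. the box with the loose part is picked up clear of the bench and shaken or rocked so that the part slides inside it (((distance between part_center and box_a_center below 0.08 m and height (world z) of box_a_center above 0.05 m and contact force between box_a and the fingers above 1 N and (x of part_center in the frame of box_a_center above 0.02 m or x of part_center in the frame of box_a_center below -0.02 m or y of part_center in the frame of box_a_center above 0.006 m or y of part_center in the frame of box_a_center below -0.006 m or z of part_center in the frame of box_a_center above -0.003 m)) or (distance between part_center and box_b_center below 0.08 m and height (world z) of box_b_center above 0.05 m and contact force between box_b and the fingers above 1 N and (x of part_center in the frame of box_b_center above 0.02 m or x of part_center in the frame of box_b_center below -0.02 m or y of part_center in the frame of box_b_center above 0.006 m or y of part_center in the frame of box_b_center below -0.006 m or z of part_center in the frame of box_b_center above -0.003 m)) or (distance between part_center and box_c_center below 0.08 m and height (world z) of box_c_center above 0.05 m and contact force between box_c and the fingers above 1 N and (x of part_center in the frame of box_c_center above 0.02 m or x of part_center in the frame of box_c_center below -0.02 m or y of part_center in the frame of box_c_center above 0.006 m or y of part_center in the frame of box_c_center below -0.006 m or z of part_center in the frame of box_c_center above -0.003 m)))), for 0.05 s.
At the end, for the whole second after the job is handed in: the rattling box held by the fingers alone, centre within 25 mm of the lens axis, connector tip 40 to 160 mm from the glass and facing it, level and square within 0.2 rad, still; the other two upright, let go, within 40 mm of where they stood (((distance between part_center and box_a_center below 0.08 m and contact force between box_a and the fingers above 2 N and height (world z) of box_a_center above 0.12 m and x of box_a_front in the frame of lens between -0.16 and -0.04 m and x of box_a_center in the frame of lens below -0.1 m and y of box_a_center in the frame of lens between -0.025 and 0.025 m and z of box_a_center in the frame of lens between -0.025 and 0.025 m and angle between box_a_center's own z axis and vertical below 0.2 rad and angle between the x axis of box_a_center and the x axis of lens, either way round below 0.2 rad and linear speed of box_a below 0.03 m/s and distance of each of box_b_center, box_c_center from where it was at the start of the episode below 0.04 m and angle between each of box_b_center, box_c_center's own z axis and vertical below 0.06 rad and contact force between each of box_b, box_c and the fingers below 0.1 N) or (distance between part_center and box_b_center below 0.08 m and contact force between box_b and the fingers above 2 N and height (world z) of box_b_center above 0.12 m and x of box_b_front in the frame of lens between -0.16 and -0.04 m and x of box_b_center in the frame of lens below -0.1 m and y of box_b_center in the frame of lens between -0.025 and 0.025 m and z of box_b_center in the frame of lens between -0.025 and 0.025 m and angle between box_b_center's own z axis and vertical below 0.2 rad and angle between the x axis of box_b_center and the x axis of lens, either way round below 0.2 rad and linear speed of box_b below 0.03 m/s and distance of each of box_a_center, box_c_center from where it was at the start of the episode below 0.04 m and angle between each of box_a_center, box_c_center's own z axis and vertical below 0.06 rad and contact force between each of box_a, box_c and the fingers below 0.1 N) or (distance between part_center and box_c_center below 0.08 m and contact force between box_c and the fingers above 2 N and height (world z) of box_c_center above 0.12 m and x of box_c_front in the frame of lens between -0.16 and -0.04 m and x of box_c_center in the frame of lens below -0.1 m and y of box_c_center in the frame of lens between -0.025 and 0.025 m and z of box_c_center in the frame of lens between -0.025 and 0.025 m and angle between box_c_center's own z axis and vertical below 0.2 rad and angle between the x axis of box_c_center and the x axis of lens, either way round below 0.2 rad and linear speed of box_c below 0.03 m/s and distance of each of box_a_center, box_b_center from where it was at the start of the episode below 0.04 m and angle between each of box_a_center, box_b_center's own z axis and vertical below 0.06 rad and contact force between each of box_a, box_b and the fingers below 0.1 N))); the arm keeps its last pose, push and grip.
It fails at once if a sound box is presented to the camera ((distance between part_center and box_a_center above 0.09 m and x of box_a_front in the frame of lens between -0.16 and -0.04 m and x of box_a_center in the frame of lens below -0.1 m and y of box_a_center in the frame of lens between -0.025 and 0.025 m and z of box_a_center in the frame of lens between -0.025 and 0.025 m and angle between box_a_center's own z axis and vertical below 0.2 rad and angle between the x axis of box_a_center and the x axis of lens, either way round below 0.2 rad and linear speed of box_a below 0.03 m/s) or (distance between part_center and box_b_center above 0.09 m and x of box_b_front in the frame of lens between -0.16 and -0.04 m and x of box_b_center in the frame of lens below -0.1 m and y of box_b_center in the frame of lens between -0.025 and 0.025 m and z of box_b_center in the frame of lens between -0.025 and 0.025 m and angle between box_b_center's own z axis and vertical below 0.2 rad and angle between the x axis of box_b_center and the x axis of lens, either way round below 0.2 rad and linear speed of box_b below 0.03 m/s) or (distance between part_center and box_c_center above 0.09 m and x of box_c_front in the frame of lens between -0.16 and -0.04 m and x of box_c_center in the frame of lens below -0.1 m and y of box_c_center in the frame of lens between -0.025 and 0.025 m and z of box_c_center in the frame of lens between -0.025 and 0.025 m and angle between box_c_center's own z axis and vertical below 0.2 rad and angle between the x axis of box_c_center and the x axis of lens, either way round below 0.2 rad and linear speed of box_c below 0.03 m/s)).
It fails at once if the camera or its stand is pushed or knocked (contact force between stand and anything else above 2 N).
It fails at once if a box is dropped or banged down on the bench (contact force between any of box_a, box_b, box_c and table above 60 N).
It fails at once if another thing on the bench is disturbed (distance of any of screwdriver, hexkey, offcut, bracket, tape, spanner, mug from where it was at the start of the episode above 0.03 m).
It also fails if it takes over 72 s, if anything falls off the work surface, if the arm or the gripper's body presses on something with over 40 N, if the wrist force passes 120 N, or if a joint passes its speed limit or range.

## Working session

There is one attempt and no reset: what is moved stays moved. The work goes in short steps, Python scripts to look and compute and a tool call to move; the robot and the scene stay as the last step left them, time stands still between calls to the robot, and variables do not carry over. Pictures are saved under pics/ and viewed, at most 10 in all, crops included, and the job is handed in when it is done.

Besides the shell and the picture viewer there is one more tool, called after ">>>" by a JSON object that holds its "op" and its "data", one argument or row to a line. arm_command: Moves the arm, as the interface text tells. Its arguments: {"type":"object","properties":{"turn":{"type":"array"},"xyz":{"type":"array"},"claw":{"type":"array"},"squeeze":{"type":"number"}},"required":["turn","xyz","claw"]}

```bash
mkdir -p pics; cat > h.py <<'E'
import numpy as np, cv2
from rig import env, imaging
def cam(n):
    i=imaging.camera_info(n); R=cv2.Rodrigues(np.array(i["rvec"],float))[0]
    return np.array(i["camera_matrix"],float),float(i["k1"]),R,np.array(i["tvec"],float).ravel()
def slopes(n,uv):
    K,k,R,t=cam(n); uv=np.atleast_2d(np.array(uv,float))
    d=np.c_[(uv[:,0]-K[0,2])/K[0,0],(uv[:,1]-K[1,2])/K[1,1]]; s=d.copy()
    for _ in range(20): s=d/(1+k*(s**2).sum(1,keepdims=True))
    return s,R,t
def on_plane(n,uv,z):
    s,R,t=slopes(n,uv); r=np.c_[s,np.ones(len(s))]@R; c=-R.T@t
    return c+r*((z-c[2])/r[:,2])[:,None]
def with_depth(n,uv,d):
    s,R,t=slopes(n,uv); return (np.c_[s,np.ones(len(s))]*np.asarray(d,float).reshape(-1,1)-t)@R
E
python3 - <<'E'
from h import *
for n in("top","side"):
    im,d=imaging.get_image(n); np.savez(f"{n}0.npz",im=im,d=d)
    cv2.imwrite(f"pics/{n}0.png",cv2.resize(im,(800,600)))
    K,k,R,t=cam(n); print(n,K.tolist(),k,(-R.T@t).round(3),R[2].round(2))
s=env.observe(); print({k:np.round(v,3).tolist() for k,v in s.items()})
E
```

```text
top [[433.40723226676494, 0.0, 258.25364725169914], [0.0, 433.40723226676494, 194.59503885490474], [0.0, 0.0, 1.0]] -0.07431762047646742 [0.468 0.079 1.465] [ 0.08 -0.02 -1.  ]
side [[376.6006920802161, 0.0, 251.06464509571708], [0.0, 376.6006920802161, 188.98437726673873], [0.0, 0.0, 1.0]] -0.05671584045424439 [ 0.385 -0.658  0.92 ] [ 0.19  0.64 -0.74]
{'time_s': 0.1, 'q': [58.881, 21.838, 74.382, 0.0, 83.858, -12.335], 'qvel': [-0.045, -0.02, -0.181, 0.006, -0.166, -0.037], 'joint_efforts': [0.003, -44.923, -23.166, -0.0, 0.004, 0.0], 'position': [0.177, 0.52, 0.231], 'tool_rot': [[-0.947, 0.322, -0.001], [0.322, 0.947, -0.001], [0.0, -0.001, -1.0]], 'ft_force': [0.117, -0.798, -0.749], 'wrist_torque': [-0.004, 0.01, -0.015], 'gripper_force': 0.0, 'grip_width': 0.086}
```

View pics/top0.png

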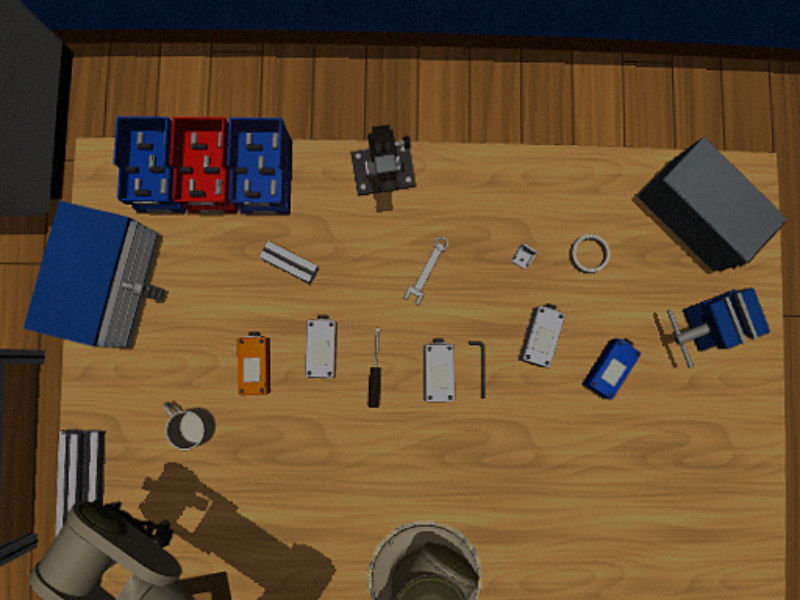

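View pics/side0.png

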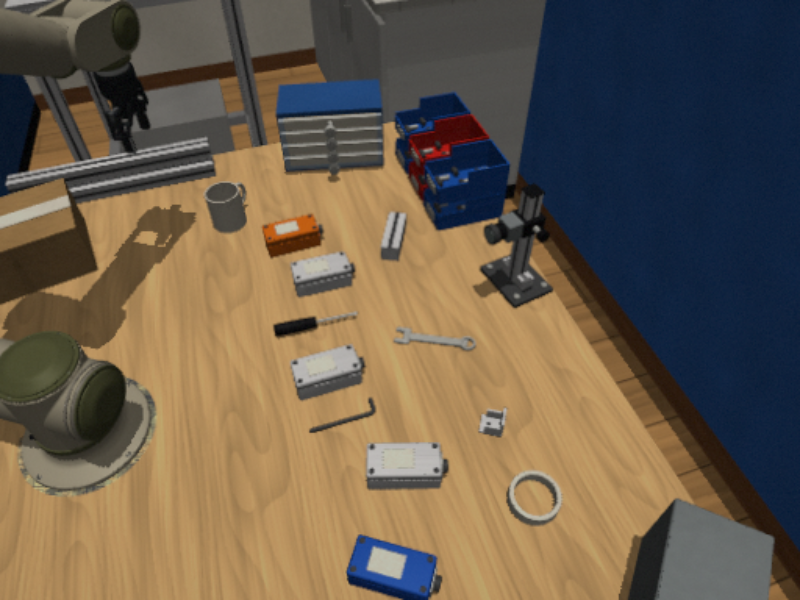

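Top view (800×600): three aluminium boxes at (321,347), (439,371) and (543,336), with connectors towards +x. The look-alikes are an orange box at (254,364) and a blue one at (612,368); the grey offcut at (290,262) is also similar. The camera stand is at (385,170). In the side view the lens is at about (494,232). I choose the three grey ones.

```bash
python3 - <<'E'
from h import *
f=np.load("top0.npz"); im,d=f["im"],f["d"]
v,u=np.mgrid[:384,:512]; P=with_depth("top",np.c_[u.ravel(),v.ravel()],d.ravel()).reshape(384,512,3)
sat=cv2.cvtColor(im,cv2.COLOR_BGR2HSV)[...,1]
m=((P[...,2]>.04)&(P[...,2]<.065)&(d>0)).astype(np.uint8)
m=cv2.morphologyEx(m,cv2.MORPH_OPEN,np.ones((3,3)))
n,l,st,c=cv2.connectedComponentsWithStats(m)
for i in range(1,n):
    if 500<st[i,4]<2500:
        k=l==i; q=P[k]
        g=cv2.findContours(k.astype(np.uint8),0,2)[0][0]
        W=on_plane("top",g[:,0,:],.052)[:,:2].astype(np.float32)
        r=cv2.minAreaRect(W)
        print(c[i].round(),st[i,4],"sat",np.median(sat[k]),"z",np.median(q[:,2]).round(4),"rect",np.round(r[0],4),np.round(r[1],4),round(r[2],1))
f=np.load("side0.npz"); ims,ds=f["im"],f["d"]
P2=with_depth("side",np.c_[u.ravel(),v.ravel()],ds.ravel()).reshape(384,512,3)
for nm,Q in(("top",P),("side",P2)):
    k=(Q[...,0]>.6)&(Q[...,0]<.92)&(abs(Q[...,1]-.13)<.1)&(Q[...,2]>.1)&(Q[...,2]<.3)
    q=Q[k]; print(nm,k.sum(),q.min(0).round(3),q.max(0).round(3))
    for x in np.arange(q[:,0].min(),q[:,0].max(),.012):
        s=q[abs(q[:,0]-x-.006)<.006]
        if len(s): print(round(x,3),len(s),np.percentile(s,[3,97],axis=0)[:,1:].round(3).tolist())
a=cv2.resize(im[190:270,140:420],(800,230)); b=cv2.resize(ims[110:200,290:370],(410,460),interpolation=2)
o=np.zeros((600,800,3),np.uint8); o[:230]=a; o[235:235+365,:410]=b[:365]; 
cv2.imwrite("pics/crop.png",o)
E
```

```text
[348. 215.] 639 sat 8.0 z 0.0505 rect [ 0.5188 -0.2403] [0.0584 0.1211] 72.7
[205. 223.] 686 sat 8.0 z 0.0503 rect [0.4867 0.2272] [0.0602 0.1213] 89.4
[161. 234.] 694 sat 238.0 z 0.0501 rect [0.4471 0.3689] [0.1172 0.0589] 1.6
[393. 236.] 659 sat 218.0 z 0.0502 rect [ 0.4522 -0.3916] [0.0619 0.1219] 57.1
[281. 238.] 677 sat 7.0 z 0.0502 rect [ 0.4405 -0.0214] [0.1167 0.0588] 0.8
top 647 [0.794 0.05  0.147] [0.906 0.13  0.249]
0.794 69 [[0.07, 0.155], [0.107, 0.19]]
0.806 44 [[0.073, 0.173], [0.107, 0.188]]
0.818 55 [[0.077, 0.167], [0.113, 0.19]]
0.83 52 [[0.077, 0.177], [0.115, 0.19]]
0.842 54 [[0.079, 0.181], [0.117, 0.192]]
0.854 78 [[0.078, 0.164], [0.123, 0.243]]
0.866 112 [[0.081, 0.182], [0.126, 0.244]]
0.878 105 [[0.051, 0.168], [0.127, 0.247]]
0.89 71 [[0.054, 0.17], [0.13, 0.244]]
0.902 6 [[0.058, 0.175], [0.118, 0.188]]
side 992 [0.788 0.046 0.1  ] [0.908 0.126 0.245]
0.788 93 [[0.069, 0.153], [0.103, 0.187]]
0.8 36 [[0.071, 0.163], [0.1, 0.187]]
0.812 56 [[0.075, 0.154], [0.111, 0.186]]
0.824 77 [[0.073, 0.152], [0.111, 0.188]]
0.836 64 [[0.076, 0.152], [0.113, 0.189]]
0.848 63 [[0.076, 0.15], [0.119, 0.188]]
0.86 246 [[0.075, 0.105], [0.116, 0.243]]
0.872 174 [[0.049, 0.107], [0.114, 0.243]]
0.884 142 [[0.049, 0.111], [0.115, 0.243]]
0.896 39 [[0.051, 0.112], [0.097, 0.239]]
0.908 1 [[0.086, 0.167], [0.086, 0.167]]
```

View pics/crop.png

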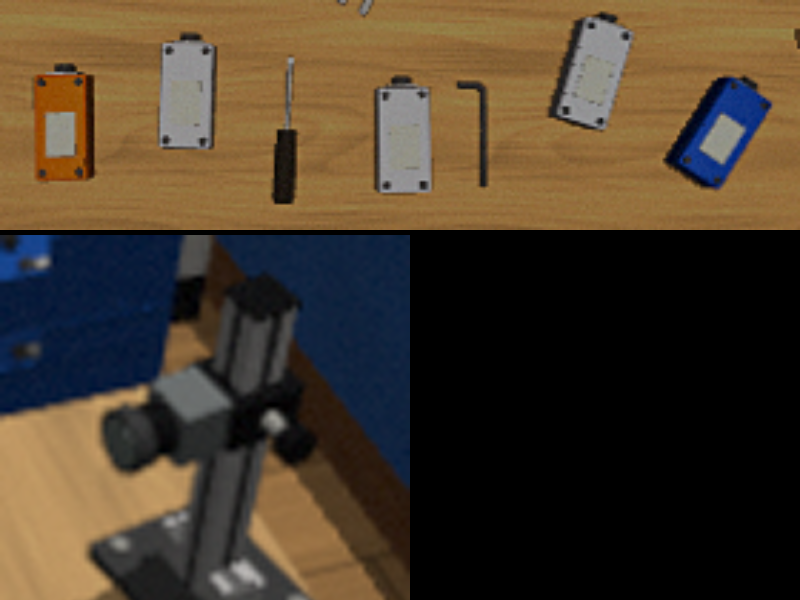

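The crop confirms three grey boxes with their connectors at the far end. The lens is about (0.79, 0.088, 0.17), yawed about 7°. I start with the leftmost box.

>>> {"op": "arm_command", "data": {
  "turn": [
    [0,0,-0.91],
    [0,0,-0.91],
    [0,0,-0.91],
    [0,0,-0.91]
  ],
  "xyz": [
    [0,0,0],
    [0,0,0],
    [0,0,0],
    [0,0,0]
  ],
  "claw": [85,85,85,85],
  "squeeze": 70
}}

```text
time_s: 0.5
position: [0.177, 0.5206, 0.231]
tool_rot: [[-1.0, 0.007, -0.0], [0.007, 1.0, -0.001], [0.0, -0.001, -1.0]]
ft_force: [-0.7, -0.6, 0.2]
grip_width: 0.085
gripper_force: 0.0
```

>>> {"op": "arm_command", "data": {
  "turn": [
    [0,0,0],
    [0,0,0],
    [0,0,0],
    [0,0,0],
    [0,0,0],
    [0,0,0],
    [0,0,0],
    [0,0,0],
    [0,0,0],
    [0,0,0],
    [0,0,0],
    [0,0,0]
  ],
  "xyz": [
    [-0.57,-0.53,0.2],
    [-0.57,-0.53,0.2],
    [-0.57,-0.53,0.2],
    [-0.57,-0.53,0.2],
    [-0.57,-0.53,0.2],
    [-0.57,-0.53,0.2],
    [-0.57,-0.53,0.2],
    [-0.57,-0.53,0.2],
    [-0.57,-0.53,0.2],
    [-0.57,-0.53,0.2],
    [-0.5,-0.56,0.2],
    [0,0,0]
  ],
  "claw": [85,85,85,85,85,85,85,85,85,85,85,85]
}}

```text
time_s: 1.7
position: [0.4861, 0.2215, 0.1197]
tool_rot: [[-1.0, 0.014, -0.002], [0.014, 1.0, -0.001], [0.002, -0.001, -1.0]]
ft_force: [0.1, 0.3, 0.0]
grip_width: 0.0849
gripper_force: 0.0
```

```bash
python3 - <<'E'
from h import *
f=np.load("top0.npz"); d=f["d"]; v,u=np.mgrid[:384,:512]; P=with_depth("top",np.c_[u.ravel(),v.ravel()],d.ravel()).reshape(-1,3)
f=np.load("side0.npz");Q=with_depth("side",np.c_[u.ravel(),v.ravel()],f["d"].ravel())
for A in(P,Q):
    g=(abs(A[:,1]-.09)<.08)&(A[:,0]>.77)&(A[:,0]<1)
    t=A[g&(A[:,2]>.225)&(A[:,2]<.27)]; print("post top",cv2.minAreaRect(t[:,:2].astype(np.float32)))
    b=A[g&(A[:,2]>.006)&(A[:,2]<.025)]; print("base",len(b),cv2.minAreaRect(b[:,:2].astype(np.float32)))
    h=A[g&(A[:,2]>.14)&(A[:,2]<.21)&(A[:,0]<.85)]
    for lo,hi in((.785,.81),(.815,.85)):
        k=h[(h[:,0]>lo)&(h[:,0]<hi)]; print("head",lo,np.percentile(k,[1,99],axis=0).round(4).tolist())
E
```

```text
post top ((0.8814727663993835, 0.10438753664493561), (0.03299575299024582, 0.03143388032913208), 10.191455841064453)
base 529 ((0.84778892993927, 0.09162651747465134), (0.15939182043075562, 0.15449342131614685), 3.9107043743133545)
head 0.785 [[0.794, 0.0703, 0.1501], [0.8099, 0.1074, 0.1905]]
head 0.815 [[0.8163, 0.0767, 0.1577], [0.8495, 0.1166, 0.1931]]
post top ((0.8803144097328186, 0.10357744991779327), (0.03524528816342354, 0.03403681889176369), 10.437347412109375)
base 586 ((0.8784783482551575, 0.10249505192041397), (0.10203299671411514, 0.13275544345378876), 10.751476287841797)
head 0.785 [[0.7884, 0.0663, 0.1506], [0.8098, 0.1059, 0.188]]
head 0.815 [[0.816, 0.0731, 0.1506], [0.8496, 0.1139, 0.1889]]
```

>>> {"op": "arm_command", "data": {
  "turn": [
    [0,0,0],
    [0,0,0],
    [0,0,0],
    [0,0,0],
    [0,0,0],
    [0,0,0],
    [0,0,0],
    [0,0,0],
    [0,0,0],
    [0,0,0],
    [0,0,0],
    [0,0,0]
  ],
  "xyz": [
    [0,0.11,0.3],
    [0,0,0.45],
    [0,0,0.45],
    [0,0,0.45],
    [0,0,0.3],
    [0,0,0.12],
    [0,0,0],
    [0,0,0],
    [0,0,0],
    [0,0,0],
    [0,0,0],
    [0,0,0]
  ],
  "claw": [85,85,85,85,85,85,85,50,50,50,50,50]
}}

```text
time_s: 2.9
position: [0.4846, 0.2302, 0.0191]
tool_rot: [[-1.0, 0.01, 0.002], [0.01, 1.0, 0.0], [-0.002, 0.0, -1.0]]
ft_force: [-1.3, -0.7, 7.0]
grip_width: 0.0588
gripper_force: 76.7
```

>>> {"op": "arm_command", "data": {
  "turn": [
    [0,0,0],
    [0,0,0],
    [0,0,0],
    [0,0,0],
    [0,0,0],
    [0,0,0],
    [0,0,0],
    [0,0,0]
  ],
  "xyz": [
    [0,0,-0.15],
    [0,0,-0.35],
    [0,0,-0.4],
    [0,0,-0.4],
    [0,0,-0.4],
    [0,0,-0.2],
    [0,0,0],
    [0,0,0]
  ],
  "claw": [50,50,50,50,50,50,50,50]
}}

```text
time_s: 3.7
position: [0.4837, 0.23, 0.1122]
tool_rot: [[-1.0, 0.01, -0.001], [0.01, 1.0, -0.0], [0.001, -0.0, -1.0]]
ft_force: [0.6, -0.2, -3.3]
grip_width: 0.0591
gripper_force: 76.1
```

```bash
cat > w.py <<'E'
from h import *
s=env.observe(); print(round(s["time_s"],2),*[np.round(s[k],4).tolist() for k in("position","tool_rot","ft_force","wrist_torque","grip_width","gripper_force")])
E
python3 w.py
```

```text
3.7 [0.4837, 0.23, 0.1122] [[-0.9999, 0.0101, -0.0011], [0.0101, 0.9999, -0.0002], [0.0011, -0.0002, -1.0]] [0.5569, -0.2228, -3.32] [0.002, 0.0351, -0.0326] 0.0591 76.1114
```

>>> {"op": "arm_command", "data": {
  "turn": [
    [0,0.5,0],
    [0,1,0],
    [0,1,0],
    [0,1,0],
    [0,1,0],
    [0,0.5,0],
    [0,0,0],
    [0,0,0],
    [0,0,0],
    [0,0,0]
  ],
  "xyz": [
    [0,0,0],
    [0,0,0],
    [0,0,0],
    [0,0,0],
    [0,0,0],
    [0,0,0],
    [0,0,0],
    [0,0,0],
    [0,0,0],
    [0,0,0]
  ],
  "claw": [50,50,50,50,50,50,50,50,50,50]
}}

```text
time_s: 4.7
position: [0.4839, 0.2301, 0.113]
tool_rot: [[-0.907, 0.01, -0.422], [0.009, 1.0, 0.004], [0.422, -0.0, -0.907]]
ft_force: [0.3, -0.4, -2.5]
grip_width: 0.0589
gripper_force: 76.1
```

>>> {"op": "arm_command", "data": {
  "turn": [
    [0,-0.5,0],
    [0,-1,0],
    [0,-1,0],
    [0,-1,0],
    [0,-1,0],
    [0,-0.5,0],
    [0,0,0],
    [0,0,0],
    [0,0,0],
    [0,0,0]
  ],
  "xyz": [
    [0,0,0],
    [0,0,0],
    [0,0,0],
    [0,0,0],
    [0,0,0],
    [0,0,0],
    [0,0,0],
    [0,0,0],
    [0,0,0],
    [0,0,0]
  ],
  "claw": [50,50,50,50,50,50,50,50,50,50]
}}

```text
time_s: 5.7
position: [0.4845, 0.23, 0.1126]
tool_rot: [[-1.0, 0.01, -0.001], [0.01, 1.0, -0.0], [0.001, -0.0, -1.0]]
ft_force: [0.7, 0.1, -2.5]
grip_width: 0.0588
gripper_force: 76.1
```

```bash
python3 w.py
```

```text
5.7 [0.4845, 0.23, 0.1126] [[-0.9999, 0.0104, -0.0006], [0.0104, 0.9999, -0.0], [0.0006, -0.0, -1.0]] [0.6989, 0.0875, -2.5438] [-0.0311, -0.0238, -0.0343] 0.0588 76.1477
```

>>> {"op": "arm_command", "data": {
  "turn": [
    [0,-0.5,0],
    [0,-1,0],
    [0,-1,0],
    [0,-1,0],
    [0,-1,0],
    [0,-0.5,0],
    [0,0,0],
    [0,0,0],
    [0,0,0],
    [0,0,0]
  ],
  "xyz": [
    [0,0,0],
    [0,0,0],
    [0,0,0],
    [0,0,0],
    [0,0,0],
    [0,0,0],
    [0,0,0],
    [0,0,0],
    [0,0,0],
    [0,0,0]
  ],
  "claw": [50,50,50,50,50,50,50,50,50,50]
}}

```text
time_s: 6.7
position: [0.4847, 0.23, 0.1129]
tool_rot: [[-0.906, 0.011, 0.422], [0.01, 1.0, -0.004], [-0.422, 0.0, -0.906]]
ft_force: [-0.3, -0.1, -3.4]
grip_width: 0.0591
gripper_force: 76.1
```

>>> {"op": "arm_command", "data": {
  "turn": [
    [0,0.5,0],
    [0,1,0],
    [0,1,0],
    [0,1,0],
    [0,1,0],
    [0,0.5,0],
    [0,0,0],
    [0,0,0],
    [0,0,0],
    [0,0,0]
  ],
  "xyz": [
    [0,0,0],
    [0,0,0],
    [0,0,0],
    [0,0,0],
    [0,0,0],
    [0,0,0],
    [0,0,0],
    [0,0,0],
    [0,0,0],
    [0,0,0]
  ],
  "claw": [50,50,50,50,50,50,50,50,50,50]
}}

```text
time_s: 7.7
position: [0.4838, 0.2302, 0.1129]
tool_rot: [[-1.0, 0.01, 0.0], [0.01, 1.0, 0.0], [-0.0, 0.0, -1.0]]
ft_force: [0.1, -0.3, -3.5]
grip_width: 0.059
gripper_force: 76.2
```

```bash
python3 w.py
```

```text
7.7 [0.4838, 0.2302, 0.1129] [[-1.0, 0.0098, 0.0004], [0.0098, 1.0, 0.0], [-0.0004, 0.0, -1.0]] [0.1168, -0.2664, -3.4812] [0.0191, 0.0327, -0.056] 0.059 76.1541
```

```bash
cat > avg.py <<'E'
from h import *
L=[]
for i in range(8):
    imaging.get_image("top"); L.append(env.observe()["wrist_torque"])
L=np.array(L); print(env.observe()["time_s"],L.mean(0).round(4),L.std(0).round(4))
E
python3 avg.py
```

```text
8.1 [-0.0045 -0.0024  0.0058] [0.0201 0.0398 0.037 ]
```

>>> {"op": "arm_command", "data": {
  "turn": [
    [0,1,0],
    [0,1,0],
    [0,1,0],
    [0,1,0],
    [0,1,0],
    [0,1,0],
    [0,0,0],
    [0,0,0],
    [0,0,0]
  ],
  "xyz": [
    [0,0,0],
    [0,0,0],
    [0,0,0],
    [0,0,0],
    [0,0,0],
    [0,0,0],
    [0,0,0],
    [0,0,0],
    [0,0,0]
  ],
  "claw": [50,50,50,50,50,50,50,50,50]
}}

```text
time_s: 9.0
position: [0.4839, 0.2302, 0.1132]
tool_rot: [[-0.867, 0.01, -0.498], [0.008, 1.0, 0.005], [0.498, 0.0, -0.867]]
ft_force: [0.5, 0.4, -3.4]
grip_width: 0.0593
gripper_force: 76.1
```

>>> {"op": "arm_command", "data": {
  "turn": [
    [0,-1,0],
    [0,-1,0],
    [0,-1,0],
    [0,-1,0],
    [0,-1,0],
    [0,-1,0],
    [0,0,0],
    [0,0,0],
    [0,0,0]
  ],
  "xyz": [
    [0,0,0],
    [0,0,0],
    [0,0,0],
    [0,0,0],
    [0,0,0],
    [0,0,0],
    [0,0,0],
    [0,0,0],
    [0,0,0]
  ],
  "claw": [50,50,50,50,50,50,50,50,50]
}}

```text
time_s: 9.9
position: [0.4846, 0.2301, 0.113]
tool_rot: [[-1.0, 0.01, -0.001], [0.01, 1.0, 0.0], [0.001, 0.0, -1.0]]
ft_force: [0.3, -0.7, -3.5]
grip_width: 0.059
gripper_force: 76.1
```

```bash
python3 avg.py
```

```text
10.3 [-0.0001  0.0191 -0.0128] [0.0225 0.0364 0.0313]
```

The first box is sound: its torque changes by only 0.02 N m. I set it back.

>>> {"op": "arm_command", "data": {
  "turn": [
    [0,0,0],
    [0,0,0],
    [0,0,0],
    [0,0,0],
    [0,0,0],
    [0,0,0],
    [0,0,0],
    [0,0,0],
    [0,0,0],
    [0,0,0],
    [0,0,0],
    [0,0,0]
  ],
  "xyz": [
    [0,0,0.3],
    [0,0,0.4],
    [0,0,0.4],
    [0,0,0.35],
    [0,0,0.2],
    [0,0,0.1],
    [0,0,0.06],
    [0,0,0.04],
    [0,0,0.02],
    [0,0,0.01],
    [0,0,0],
    [0,0,0]
  ],
  "claw": [50,50,50,50,50,50,50,50,50,50,50,50]
}}

```text
time_s: 11.5
position: [0.4843, 0.2301, 0.0191]
tool_rot: [[-1.0, 0.01, 0.001], [0.01, 1.0, 0.0], [-0.001, 0.0, -1.0]]
ft_force: [0.2, 0.2, -2.3]
grip_width: 0.0592
gripper_force: 76.2
```

>>> {"op": "arm_command", "data": {
  "turn": [
    [0,0,0],
    [0,0,0],
    [0,0,0],
    [0,0,0],
    [0,0,0],
    [0,0,0],
    [0,0,0],
    [0,0,0],
    [0,0,0],
    [0,0,0],
    [0,0,0],
    [0,0,0]
  ],
  "xyz": [
    [0,0,0],
    [0,0,0],
    [0,0,0],
    [0,0,0],
    [0,0,0],
    [0,0,0],
    [0,0,-0.2],
    [0,0,-0.5],
    [0,0,-0.5],
    [0,0,-0.5],
    [0,0,-0.4],
    [0,0,0]
  ],
  "claw": [64,70,76,85,85,85,85,85,85,85,85,85]
}}

```text
time_s: 12.7
position: [0.4853, 0.2304, 0.127]
tool_rot: [[-1.0, 0.01, 0.006], [0.01, 1.0, 0.001], [-0.006, 0.001, -1.0]]
ft_force: [0.4, -0.1, 0.1]
grip_width: 0.085
gripper_force: 0.0
```

>>> {"op": "arm_command", "data": {
  "turn": [
    [0,0,0],
    [0,0,0],
    [0,0,0],
    [0,0,0],
    [0,0,0],
    [0,0,0],
    [0,0,0],
    [0,0,0],
    [0,0,0],
    [0,0,0],
    [0,0,-0.28],
    [0,0,0]
  ],
  "xyz": [
    [0.085,-0.3,0],
    [0.085,-0.5,0],
    [0.085,-0.6,0],
    [0.085,-0.6,0],
    [0.085,-0.6,0],
    [0.085,-0.6,0],
    [0.085,-0.6,0],
    [0.085,-0.5,0],
    [0.085,-0.4,0],
    [0.085,-0.32,0],
    [0,0,0],
    [0,0,0]
  ],
  "claw": [85,85,85,85,85,85,85,85,85,85,85,85]
}}

```text
time_s: 13.9
position: [0.4384, -0.0206, 0.1233]
tool_rot: [[-1.0, -0.014, -0.001], [-0.014, 1.0, 0.001], [0.001, 0.001, -1.0]]
ft_force: [0.4, -0.3, -0.8]
grip_width: 0.0847
gripper_force: 0.0
```

>>> {"op": "arm_command", "data": {
  "turn": [
    [0,0,0],
    [0,0,0],
    [0,0,0],
    [0,0,0],
    [0,0,0],
    [0,0,0],
    [0,0,0],
    [0,0,0],
    [0,0,0],
    [0,0,0],
    [0,0,0],
    [0,0,0]
  ],
  "xyz": [
    [-0.03,0,0.3],
    [0,0,0.45],
    [0,0,0.45],
    [0,0,0.45],
    [0,0,0.3],
    [0,0,0.13],
    [0,0,0],
    [0,0,0],
    [0,0,0],
    [0,0,0],
    [0,0,0],
    [0,0,0]
  ],
  "claw": [85,85,85,85,85,85,85,50,50,50,50,50]
}}

```text
time_s: 15.1
position: [0.4411, -0.0206, 0.021]
tool_rot: [[-1.0, -0.015, 0.002], [-0.015, 1.0, -0.001], [-0.002, -0.001, -1.0]]
ft_force: [-0.9, -0.3, 7.5]
grip_width: 0.0591
gripper_force: 76.1
```

>>> {"op": "arm_command", "data": {
  "turn": [
    [0,0,0],
    [0,0,0],
    [0,0,0],
    [0,0,0],
    [0,0,0],
    [0,0,0],
    [0,0,0],
    [0,0,0]
  ],
  "xyz": [
    [0,0,-0.15],
    [0,0,-0.35],
    [0,0,-0.4],
    [0,0,-0.4],
    [0,0,-0.4],
    [0,0,-0.2],
    [0,0,0],
    [0,0,0]
  ],
  "claw": [50,50,50,50,50,50,50,50]
}}

```text
time_s: 15.9
position: [0.4401, -0.0203, 0.1143]
tool_rot: [[-1.0, -0.014, -0.001], [-0.014, 1.0, 0.0], [0.001, 0.0, -1.0]]
ft_force: [-0.3, 0.3, -5.3]
grip_width: 0.0588
gripper_force: 77.1
```

>>> {"op": "arm_command", "data": {
  "turn": [
    [0,1,0],
    [0,1,0],
    [0,1,0],
    [0,1,0],
    [0,1,0],
    [0,1,0],
    [0,0,0],
    [0,0,0],
    [0,0,0]
  ],
  "xyz": [
    [0,0,0],
    [0,0,0],
    [0,0,0],
    [0,0,0],
    [0,0,0],
    [0,0,0],
    [0,0,0],
    [0,0,0],
    [0,0,0]
  ],
  "claw": [50,50,50,50,50,50,50,50,50]
}}

```text
time_s: 16.8
position: [0.4402, -0.0204, 0.1147]
tool_rot: [[-0.867, -0.014, -0.499], [-0.012, 1.0, -0.007], [0.499, 0.0, -0.867]]
ft_force: [0.1, 0.1, -4.2]
grip_width: 0.059
gripper_force: 76.8
```

>>> {"op": "arm_command", "data": {
  "turn": [
    [0,-1,0],
    [0,-1,0],
    [0,-1,0],
    [0,-1,0],
    [0,-1,0],
    [0,-1,0],
    [0,0,0],
    [0,0,0],
    [0,0,0]
  ],
  "xyz": [
    [0,0,0],
    [0,0,0],
    [0,0,0],
    [0,0,0],
    [0,0,0],
    [0,0,0],
    [0,0,0],
    [0,0,0],
    [0,0,0]
  ],
  "claw": [50,50,50,50,50,50,50,50,50]
}}

```text
time_s: 17.7
position: [0.441, -0.0206, 0.115]
tool_rot: [[-1.0, -0.014, -0.001], [-0.014, 1.0, -0.0], [0.001, -0.0, -1.0]]
ft_force: [-0.2, 0.1, -4.6]
grip_width: 0.0591
gripper_force: 76.8
```

```bash
python3 avg.py
```

```text
18.1 [ 0.0132 -0.0113  0.0076] [0.0264 0.0328 0.0287]
```

>>> {"op": "arm_command", "data": {
  "turn": [
    [0,-1,0],
    [0,-1,0],
    [0,-1,0],
    [0,-1,0],
    [0,-1,0],
    [0,-1,0],
    [0,0,0],
    [0,0,0],
    [0,0,0]
  ],
  "xyz": [
    [0,0,0],
    [0,0,0],
    [0,0,0],
    [0,0,0],
    [0,0,0],
    [0,0,0],
    [0,0,0],
    [0,0,0],
    [0,0,0]
  ],
  "claw": [50,50,50,50,50,50,50,50,50]
}}

```text
time_s: 19.0
position: [0.4416, -0.02, 0.1151]
tool_rot: [[-0.871, -0.016, 0.491], [-0.013, 1.0, 0.01], [-0.491, 0.002, -0.871]]
ft_force: [0.8, -0.4, -3.9]
grip_width: 0.0589
gripper_force: 76.8
```

>>> {"op": "arm_command", "data": {
  "turn": [
    [0,1,0],
    [0,1,0],
    [0,1,0],
    [0,1,0],
    [0,1,0],
    [0,1,0],
    [0,0,0],
    [0,0,0],
    [0,0,0]
  ],
  "xyz": [
    [0,0,0],
    [0,0,0],
    [0,0,0],
    [0,0,0],
    [0,0,0],
    [0,0,0],
    [0,0,0],
    [0,0,0],
    [0,0,0]
  ],
  "claw": [50,50,50,50,50,50,50,50,50]
}}

```text
time_s: 19.9
position: [0.4406, -0.0194, 0.1147]
tool_rot: [[-1.0, -0.017, -0.002], [-0.017, 1.0, 0.003], [0.002, 0.003, -1.0]]
ft_force: [-0.2, -0.8, -5.3]
grip_width: 0.0589
gripper_force: 76.8
```

```bash
python3 avg.py
```

```text
20.3 [-0.0094  0.0028  0.0025] [0.0177 0.0217 0.0289]
```

Box 2 is also sound (difference 0.014 N m). I set it back and go to box 3.

>>> {"op": "arm_command", "data": {
  "turn": [
    [0,0,0],
    [0,0,0],
    [0,0,0],
    [0,0,0],
    [0,0,0],
    [0,0,0],
    [0,0,0],
    [0,0,0],
    [0,0,0],
    [0,0,0],
    [0,0,0],
    [0,0,0]
  ],
  "xyz": [
    [0,0,0.3],
    [0,0,0.4],
    [0,0,0.4],
    [0,0,0.35],
    [0,0,0.2],
    [0,0,0.1],
    [0,0,0.06],
    [0,0,0.04],
    [0,0,0.02],
    [0,0,0.01],
    [0,0,0],
    [0,0,0]
  ],
  "claw": [50,50,50,50,50,50,50,50,50,50,50,50]
}}

```text
time_s: 21.5
position: [0.4409, -0.0192, 0.0211]
tool_rot: [[-1.0, -0.017, -0.002], [-0.017, 1.0, 0.003], [0.002, 0.003, -1.0]]
ft_force: [-2.9, 0.3, -0.3]
grip_width: 0.0585
gripper_force: 77.3
```

>>> {"op": "arm_command", "data": {
  "turn": [
    [0,0,0],
    [0,0,0],
    [0,0,0],
    [0,0,0],
    [0,0,0],
    [0,0,0],
    [0,0,0],
    [0,0,0],
    [0,0,0],
    [0,0,0],
    [0,0,0],
    [0,0,0]
  ],
  "xyz": [
    [0,0,0],
    [0,0,0],
    [0,0,0],
    [0,0,0],
    [0,0,0],
    [0,0,0],
    [0,0,-0.2],
    [0,0,-0.5],
    [0,0,-0.5],
    [0,0,-0.5],
    [0,0,-0.4],
    [0,0,0]
  ],
  "claw": [64,70,76,85,85,85,85,85,85,85,85,85]
}}

```text
time_s: 22.7
position: [0.4421, -0.0198, 0.1285]
tool_rot: [[-1.0, -0.017, 0.002], [-0.017, 1.0, 0.002], [-0.002, 0.002, -1.0]]
ft_force: [0.2, -0.3, -0.7]
grip_width: 0.085
gripper_force: 0.0
```

>>> {"op": "arm_command", "data": {
  "turn": [
    [0,0,0],
    [0,0,0],
    [0,0,0],
    [0,0,0],
    [0,0,0],
    [0,0,0],
    [0,0,0],
    [0,0,0.91],
    [0,0,0.92],
    [0,0,0.92],
    [0,0,0.91],
    [0,0,0]
  ],
  "xyz": [
    [-0.15,-0.44,0],
    [-0.22,-0.67,0],
    [-0.22,-0.67,0],
    [-0.22,-0.67,0],
    [-0.22,-0.67,0],
    [-0.22,-0.67,0],
    [-0.21,-0.65,0],
    [0,0,0],
    [0,0,0],
    [0,0,0],
    [0,0,0],
    [0,0,0]
  ],
  "claw": [85,85,85,85,85,85,85,85,85,85,85,85]
}}

```text
time_s: 23.9
position: [0.5176, -0.24, 0.1241]
tool_rot: [[-0.954, 0.298, -0.004], [0.298, 0.954, 0.004], [0.005, 0.003, -1.0]]
ft_force: [-0.8, -0.5, 0.4]
grip_width: 0.0851
gripper_force: 0.0
```

>>> {"op": "arm_command", "data": {
  "turn": [
    [0,0,0],
    [0,0,0],
    [0,0,0],
    [0,0,0],
    [0,0,0],
    [0,0,0],
    [0,0,0],
    [0,0,0],
    [0,0,0],
    [0,0,0],
    [0,0,0],
    [0,0,0]
  ],
  "xyz": [
    [0,0,0.3],
    [0,0,0.45],
    [0,0,0.45],
    [0,0,0.45],
    [0,0,0.3],
    [0,0,0.15],
    [0,0,0],
    [0,0,0],
    [0,0,0],
    [0,0,0],
    [0,0,0],
    [0,0,0]
  ],
  "claw": [85,85,85,85,85,85,85,50,50,50,50,50]
}}

```text
time_s: 25.1
position: [0.5181, -0.2403, 0.0211]
tool_rot: [[-0.955, 0.297, -0.001], [0.297, 0.955, 0.002], [0.002, 0.001, -1.0]]
ft_force: [-0.5, -1.0, 6.0]
grip_width: 0.0591
gripper_force: 77.5
```

>>> {"op": "arm_command", "data": {
  "turn": [
    [0,0,0],
    [0,0,0],
    [0,0,0],
    [0,0,0],
    [0,0,0],
    [0,0,0],
    [0,0,0],
    [0,0,0]
  ],
  "xyz": [
    [0,0,-0.15],
    [0,0,-0.35],
    [0,0,-0.4],
    [0,0,-0.4],
    [0,0,-0.4],
    [0,0,-0.2],
    [0,0,0],
    [0,0,0]
  ],
  "claw": [50,50,50,50,50,50,50,50],
  "squeeze": 90
}}

```text
time_s: 25.9
position: [0.5175, -0.2398, 0.114]
tool_rot: [[-0.955, 0.298, -0.004], [0.297, 0.955, 0.004], [0.005, 0.003, -1.0]]
ft_force: [-0.3, -1.1, -3.7]
grip_width: 0.0585
gripper_force: 97.9
```

>>> {"op": "arm_command", "data": {
  "turn": [
    [0,1,0],
    [0,1,0],
    [0,1,0],
    [0,1,0],
    [0,1,0],
    [0,1,0],
    [0,0,0],
    [0,0,0],
    [0,0,0]
  ],
  "xyz": [
    [0,0,0],
    [0,0,0],
    [0,0,0],
    [0,0,0],
    [0,0,0],
    [0,0,0],
    [0,0,0],
    [0,0,0],
    [0,0,0]
  ],
  "claw": [50,50,50,50,50,50,50,50,50]
}}

```text
time_s: 26.8
position: [0.5176, -0.24, 0.1148]
tool_rot: [[-0.826, 0.298, -0.479], [0.256, 0.955, 0.152], [0.502, 0.003, -0.865]]
ft_force: [-0.4, 0.1, -3.5]
grip_width: 0.0585
gripper_force: 99.2
```

>>> {"op": "arm_command", "data": {
  "turn": [
    [0,-1,0],
    [0,-1,0],
    [0,-1,0],
    [0,-1,0],
    [0,-1,0],
    [0,-1,0],
    [0,0,0],
    [0,0,0],
    [0,0,0]
  ],
  "xyz": [
    [0,0,0],
    [0,0,0],
    [0,0,0],
    [0,0,0],
    [0,0,0],
    [0,0,0],
    [0,0,0],
    [0,0,0],
    [0,0,0]
  ],
  "claw": [50,50,50,50,50,50,50,50,50]
}}

```text
time_s: 27.7
position: [0.5181, -0.2404, 0.1149]
tool_rot: [[-0.955, 0.298, -0.004], [0.298, 0.955, 0.004], [0.005, 0.002, -1.0]]
ft_force: [0.1, 0.1, -4.4]
grip_width: 0.0587
gripper_force: 99.3
```

```bash
python3 avg.py
```

```text
28.1 [ 0.0101  0.09   -0.0026] [0.0389 0.0339 0.0237]
```

>>> {"op": "arm_command", "data": {
  "turn": [
    [0,-1,0],
    [0,-1,0],
    [0,-1,0],
    [0,-1,0],
    [0,-1,0],
    [0,-1,0],
    [0,0,0],
    [0,0,0],
    [0,0,0]
  ],
  "xyz": [
    [0,0,0],
    [0,0,0],
    [0,0,0],
    [0,0,0],
    [0,0,0],
    [0,0,0],
    [0,0,0],
    [0,0,0],
    [0,0,0]
  ],
  "claw": [50,50,50,50,50,50,50,50,50]
}}

```text
time_s: 29.0
position: [0.5186, -0.2406, 0.1152]
tool_rot: [[-0.829, 0.297, 0.474], [0.259, 0.955, -0.146], [-0.496, 0.002, -0.868]]
ft_force: [-1.0, 0.2, -4.0]
grip_width: 0.0588
gripper_force: 101.0
```

>>> {"op": "arm_command", "data": {
  "turn": [
    [0,1,0],
    [0,1,0],
    [0,1,0],
    [0,1,0],
    [0,1,0],
    [0,1,0],
    [0,0,0],
    [0,0,0],
    [0,0,0]
  ],
  "xyz": [
    [0,0,0],
    [0,0,0],
    [0,0,0],
    [0,0,0],
    [0,0,0],
    [0,0,0],
    [0,0,0],
    [0,0,0],
    [0,0,0]
  ],
  "claw": [50,50,50,50,50,50,50,50,50]
}}

```text
time_s: 29.9
position: [0.5176, -0.24, 0.1147]
tool_rot: [[-0.955, 0.298, -0.002], [0.298, 0.955, 0.003], [0.003, 0.002, -1.0]]
ft_force: [-0.5, 0.0, -4.5]
grip_width: 0.0584
gripper_force: 101.0
```

```bash
python3 avg.py
```

```text
30.3 [-0.0291 -0.0726 -0.0029] [0.0308 0.0258 0.0408]
```

Box 3 rattles: its balance shifts by 0.16 N m. I present it to the camera.

>>> {"op": "arm_command", "data": {
  "turn": [
    [0,0,-0.92],
    [0,0,-0.92],
    [0,0,-0.92],
    [0,0,-0.92],
    [0,0,-0.92],
    [0,0,-0.92],
    [0,0,0],
    [0,0,0]
  ],
  "xyz": [
    [0,0,-0.1],
    [0,0,-0.2],
    [0,0,-0.2],
    [0,0,-0.2],
    [0,0,-0.2],
    [0,0,-0.1],
    [0,0,0],
    [0,0,0]
  ],
  "claw": [50,50,50,50,50,50,50,50]
}}

```text
time_s: 31.1
position: [0.5179, -0.2402, 0.1645]
tool_rot: [[-0.984, -0.176, -0.003], [-0.176, 0.984, 0.004], [0.003, 0.004, -1.0]]
ft_force: [0.3, -0.4, -3.3]
grip_width: 0.0586
gripper_force: 101.0
```

>>> {"op": "arm_command", "data": {
  "turn": [
    [0,0,0],
    [0,0,0],
    [0,0,0],
    [0,0,0],
    [0,0,0],
    [0,0,0],
    [0,0,0],
    [0,0,0],
    [0,0,0],
    [0,0,0],
    [0,0,0],
    [0,0,0]
  ],
  "xyz": [
    [-0.1,0.17,0],
    [-0.2,0.35,0],
    [-0.3,0.52,0],
    [-0.34,0.59,0],
    [-0.34,0.59,0],
    [-0.34,0.59,0],
    [-0.34,0.59,0],
    [-0.34,0.59,0],
    [-0.34,0.59,0],
    [-0.25,0.43,0],
    [-0.16,0.29,0],
    [-0.1,0.17,0]
  ],
  "claw": [50,50,50,50,50,50,50,50,50,50,50,50]
}}

```text
time_s: 32.3
position: [0.6241, 0.0584, 0.1651]
tool_rot: [[-0.984, -0.179, -0.004], [-0.179, 0.984, 0.004], [0.003, 0.004, -1.0]]
ft_force: [0.4, -0.6, -3.4]
grip_width: 0.0587
gripper_force: 101.0
```

>>> {"op": "arm_command", "data": {
  "turn": [
    [0,0,0],
    [0,0,0],
    [0,0,0]
  ],
  "xyz": [
    [0,0,0],
    [0,0,0],
    [0,0,0]
  ],
  "claw": [50,50,50]
}}

```text
time_s: 32.6
position: [0.624, 0.0559, 0.1655]
tool_rot: [[-0.984, -0.177, -0.003], [-0.177, 0.984, 0.003], [0.003, 0.004, -1.0]]
ft_force: [-0.0, 0.1, -4.1]
grip_width: 0.059
gripper_force: 101.0
```

```bash
python3 - <<'E'
from h import *
a,d=imaging.get_image("top"); b,ds=imaging.get_image("side")
o=np.zeros((600,800,3),np.uint8); o[:300]=cv2.resize(a[70:270,100:420],(800,500))[:300]; o[300:,:]=cv2.resize(b[90:240,200:400],(800,600))[:300]
o=np.hstack([cv2.resize(a[60:260,120:387],(400,300)),cv2.resize(b[80:260,160:400],(400,300))]); cv2.imwrite("pics/end.png",o)
v,u=np.mgrid[:384,:512]
for n,D in(("top",d),("side",ds)):
    P=with_depth(n,np.c_[u.ravel(),v.ravel()],D.ravel()).reshape(-1,3)
    k=(abs(P[:,0]-.63)<.12)&(abs(P[:,1]-.057)<.08)&(P[:,2]>.13)&(P[:,2]<.21); q=P[k]; print(n,len(q),np.percentile(q,[1,50,99],axis=0).round(3).tolist())
    if n=="top":
        k=(P[:,2]>.04)&(P[:,2]<.065)&(P[:,0]>.35)&(P[:,0]<.6)&(abs(P[:,1])<.3)
        for c in((.4867,.2272),(.4405,-.0214)):
            g=k&(np.hypot(P[:,0]-c[0],P[:,1]-c[1])<.09); r=cv2.minAreaRect(P[g][:,:2].astype(np.float32)); print(g.sum(),P[g].mean(0).round(4),r)
E
```

```text
top 255 [[0.568, 0.018, 0.159], [0.586, 0.047, 0.194], [0.606, 0.079, 0.2]]
685 [0.4851 0.229  0.0501] ((0.48690760135650635, 0.22954869270324707), (0.06071197986602783, 0.1220744252204895), 89.43802642822266)
498 [ 0.4373 -0.0269  0.0503] ((0.4418501853942871, -0.024847980588674545), (0.12066294997930527, 0.049464065581560135), 2.380797863006592)
side 938 [[0.561, 0.014, 0.148], [0.605, 0.034, 0.191], [0.685, 0.086, 0.205]]
```

View pics/end.png

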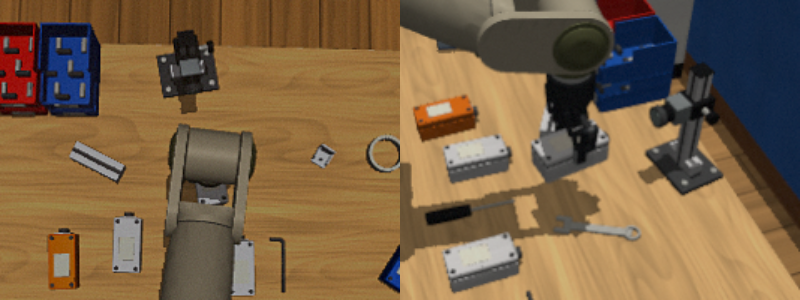

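The picture shows the rattling box held level at about (570,150), facing the lens at (658,115). The two sound boxes are back upright in their places, with the nearby tools untouched.

```bash
python3 -c "
from rig import env
print(env.close_job())"
```

```text
the job is handed in; nothing more can be done
None
```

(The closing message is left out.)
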